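Reload the carton stapler

ROBOT

A 6-joint arm with a two-finger parallel gripper is mounted at the origin on the work surface. World frame = base frame: x ahead of the robot, y to its left, z up, the work surface at z = 0. Lengths are in m, angles in rad, forces in N, time in s.
With the tool pointing down it reaches from about 0.35 to 0.975 m from the base axis. Payload 4.9 kg.
Tool frame: the origin (TCP) lies at the very end of the fingers, on their centre line; the grasp point (between the pads) lies 19 mm behind it; z points along the fingers, y is the line along which they close (so a half turn about z gives the same grasp; the last joint's range is limited). The gripper opens to 85 mm and grips with 20 to 120 N. Pads are 22 mm wide; open, the fingers measure 114 mm over their backs; the gripper's body (76 mm by 85 mm) begins 54 mm behind the grasp point. The pads swing forward as they close: fully open they stand 13 mm farther back than shut.
Start: joints at [-1.314, 0.053, 1.613, -0, 1.476, -0.119], TCP at [0.229, -0.581, 0.231] pointing down, gripper open.
Joint ranges: [-3.01, 3.01], [-1.01, 2.22], [0.06, 2.58], [-1.02, 4.17], [0.09, 2.62], [-3.14, 3.14]. Speed limits (rad/s): [2.57, 2.57, 3.14, 3.14, 3.14, 3.14].

INTERFACE

Orientations are given as a rotation vector (axis times angle).
In Python, from station import ctrl, imaging gives the robot as it stands.
- The arm moves only by the tool play_rows, never from a script. Its argument "series" is a list of rows, each a list of 3 entries, a list of its own where there are three numbers: the opening, from 0 (shut) to 1 (fully open), then the shift along the tool's x, y, z each as a share of 0.05 m, from -1 to 1, then the turn, a rotation vector about the tool's x, y, z each as a share of 8 degrees, from -1 to 1. In form: [[grip, [dx, dy, dz], [ax, ay, az]], ...]. A call has 1 to 8 rows; each row shifts and turns the commanded pose from where the row before left it, along the tool's axes as they then stand; what a row does not reach is not made up. A row lasts 1/8 s, in which the tool goes at most 62.5 mm and 10.7 degrees, less where a joint would pass 70% of its speed; a pose out of reach is approached as far as the arm can. A call with a number of a shift or a turn outside -1 to 1 is refused whole. A call with a gripper value outside its range is refused whole. The fingers move at their own pace and stop on an object; "force" is the grip in N (left out, the last holds). Time passes only in rows, so rows that do not move let the fingers close. It gives the time, the measured TCP pose, the force, the opening and the grip force at its end, in the units of the state.
- ctrl.get_obs(): the state, without advancing time (a new reading comes with each control period).
- imaging.get_image(name): name is "side" or "top" or "wrist"; returns a dict with "color" (480x640x3 uint8, blue, green, red), "fx", "fy", "cx", "cy" (pixels), "extrinsics" (4x4, takes a point from world to camera coordinates); the wrist camera has in their place "hand_eye" (4x4, takes a point from camera to tool coordinates, whose origin is the TCP and whose axes are the flange's). Camera axes: x right, y down, z forward; pixel columns grow to the right and rows downward; lengths in m; the calibration is good to about 2 mm. A picture is of the moment at which its call begins: read the wrist's pose just before it. There is no depth.
- ctrl.finish_job(): hands the job in; it is judged then, once.
The state is a dict: "t": time; "q": joint angles; "dq": joint speeds; "effort": joint torques, N m; "tool_pos": TCP position; "tool_rot": TCP orientation; "contact_force": force on the tool from outside, world axes, zero at the start; "wrist_torque": the same for the moment, N m; "opening": finger opening in m; "grip_force": force on a finger pad.
Only numpy, scipy, OpenCV 4.12 (cv2) and the standard library are available. Lean on these libraries where they do the work, as an engineer would, in place of code of your own. Each camera call takes 0.05 s, during which the arm holds its last target. There are 200 camera calls.

TASK

Reload the carton stapler that stands upside down in its loading stand: take the full-length wide staple strip, legs up as it lies, press the sprung follower back with the strip's end and set the strip down flat in the open magazine between nose and follower. Only then slide the rail forward over it until it is fully home and latched, and let go. Feel your way: do not force the strip into the magazine or ram the rail into the nose, and leave everything else on the bench where it is.

Things in the scene. Friction and masses are not known exactly. Their poses are not given: they have to be found in the camera images.
- stapler: hand-held carton stapler, fixed upside down in a steel loading stand (base plate 290 x 110 mm), so that its magazine, an open-topped channel, faces up with its floor 115 mm above the bench. Origin: centre of the underside of the base plate, in the magazine's middle plane; x points level along the magazine towards the nose, y across it, z up
- nose (a point): on the inner face of the upright nose plate that ends the channel in front, at the channel floor, middle plane: x 105, y 0, z 115 mm in the stapler's frame, same axes. The plate's top is 22 mm above the channel floor; on its outer corners two ears (43 mm apart inside, up to 28 mm above the floor) stop the rail
- strip_seat (a point): where the underside centre of the loaded strip belongs: on the channel floor, 38 mm behind the nose; stapler's axes. The channel is 37.4 mm wide inside; its walls rise straight for 5.5 mm, then flare out by about 2 mm a side up to 9.5 mm above the floor, so that a strip standing on a lip is pushed sideways to the middle
- follower_face (a point): middle of the front face (towards the nose) of the follower, at the height of the channel floor. It is a steel block 33 mm wide and 20 mm high in the channel, carried by the rail and sprung towards the nose. With the rail fully back it stands 64 mm behind the nose, 12 mm too near for the strip, and can be pressed back by over 20 mm with 5 to 6 N; let go, it pushes the strip to the nose
- follower_tab (a point): top of the follower's finger tab, 40 mm above the channel floor: a 12 mm wide upright in the middle whose front is flush with the follower's face. A strip held level just above the nose plate (over 22 mm) can press the follower back against this tab, until its front end clears the nose, and then go straight down
- runner_ends (a point): midway between the front ends of the rail's two runners, on their top, 28 mm above the channel floor. The runners (14 mm wide, 26 mm apart) slide over the sides of the magazine, underside 23.5 mm above the floor: 1.5 mm above a seated strip, and they hit one that stands proud. Rail fully back: ends 89.5 mm behind the nose
- rail_grip (a point): inside the black ribbed finger grip that stands up on the rail's rear bridge: 12 mm along the magazine, 24 mm across, from 30 to 56 mm above the channel floor, this point in its middle plane at 46 mm. The bridge under it is 54 mm wide. With the rail shut it is 116 mm behind the nose
- rail (a joint): travel of the rail, m: 0 shut, 0.088 fully back (starts at 0.078 to 0.088 and is pushed back to its stop by 1.5 N when the follower is pressed). Closes along the stapler's x. Over a loaded strip that takes 7 N at first, growing to 12 N, with a bump to 18 N from 0.016 to 0.007 where it rides on to the catch. Not latched, the spring throws it fully open again
- catch_pos (a point): the spring catch in the channel floor, 124.5 mm behind the nose: it snaps up behind the rail's bridge at a rail travel of 0.0005, after which the rail rests latched at about 0.001. Pushed on, the runners meet the ears of the nose plate, hard, at -0.0015. An arm gives by some mm under these loads: push until the hard stop is felt, not to a place
- strip: the full strip of wide-crown carton staples, copper-coloured, lying legs up: a U-section 76 mm long (x), 35 mm wide (y), 22 mm high, walls 3 mm, about 0.11 kg, the same either way round. Origin: centre of its underside, x along the strip, z up
- short_strip: a used-up remnant of the same staples, 24 mm long, 35 mm wide, 22 mm high; not to be used. It and the full strip start on either side of the stapler, which one is where varies. Origin at the centre of its underside
- narrow_strip: a strip of narrow desk staples, bare steel, 100 x 13 x 10 mm; does not fit, not to be used. Origin at the centre of its underside
- staple_box: closed cardboard box of staples, 85 x 130 x 55 mm, a bystander; origin at the centre of its underside
- tape_roll: roll of brown packing tape lying flat, 104 mm across, 50 mm high, a bystander; origin at the centre of its underside
- knife: grey utility knife lying flat, about 150 mm long, a bystander; origin at its middle, underside
- screwdriver: screwdriver lying flat, a bystander; origin near its middle, underside
- mug: blue mug, 80 mm across, 95 mm high, a bystander; origin at the centre of its underside
- marker: white marker pen with a black cap, about 140 mm long, a bystander; origin at its middle, underside
Mind the look-alikes: they are no part of the job. What is shaped like the strip but blue or green is not meant.

How it is judged:
On the way:
1. the strip lies flat and home in the magazine, between nose and follower, while the rail is still back (horizontal distance between strip and strip_seat below 0.003 m and z of strip in the frame of strip_seat between -0.0015 and 0.0015 m and angle between the x axis of strip and the x axis of stapler, either way round below 0.06 rad and angle between strip's own z axis and vertical below 0.06 rad and value of joint rail above 0.07 m), for 0.2 s.
At the end, for the whole second after the job is handed in: The strip lies flat on the magazine floor against the nose (within 3 mm of its seat in plan, 1.5 mm in height and 0.06 rad), the rail is latched shut (within 3 mm) over it, and everything is let go and at rest (horizontal distance between strip and strip_seat below 0.003 m and z of strip in the frame of strip_seat between -0.0015 and 0.0015 m and angle between the x axis of strip and the x axis of stapler, either way round below 0.06 rad and angle between strip's own z axis and vertical below 0.06 rad and value of joint rail below 0.003 m and linear speed of strip below 0.02 m/s and velocity of joint rail below 0.01 m/s); the robot touches nothing.
It fails at once if the rail is rammed against the nose or forced on the catch (over 25 N between rail and stapler) (contact force between rail and stapler above 25 N).
It fails at once if the strip is forced into the magazine (contact forces between strip and stapler over 60 N in sum) (contact force between strip and stapler above 60 N).
It fails at once if something else on the bench is shifted by over 30 mm (distance of any of short_strip, narrow_strip, staple_box, tape_roll, knife, screwdriver, mug, marker from where it was at the start of the episode above 0.03 m).
It also fails if it takes over 58 s, if anything falls off the work surface, if the arm or the gripper's body presses on something with over 40 N, if the wrist force passes 120 N, or if a joint passes its speed limit or range.

## Working session

There is one attempt and no reset: what is moved stays moved. The work goes in short steps, Python scripts to look and compute and a tool call to move; the robot and the scene stay as the last step left them, time stands still between calls to the robot, and variables do not carry over. Pictures are saved under pics/ and viewed, at most 10 in all, crops included, and the job is handed in when it is done.

Besides the shell and the picture viewer there is one more tool, called after ">>>" in YAML: its name, and indented under it one key for each argument. play_rows: Moves the arm, as the interface text tells. Shift numbers are shares of 0.05 m and turn numbers shares of 8 degrees, none past 1 either way. Its arguments: {"type":"object","properties":{"series":{"type":"array"},"force":{"type":"number"}},"required":["series"]}

```bash
mkdir -p pics; ls
python3 - <<'E'
from station import ctrl, imaging
import cv2,numpy as np
o=ctrl.get_obs();print(o)
for n in("top","side"):
    im=imaging.get_image(n);cv2.imwrite(f"pics/{n}0.png",im["color"])
    np.savez(f"pics/{n}0.npz",**im)
    print(n,im["fx"],im["fy"],im["cx"],im["cy"],np.round(im["extrinsics"],4).tolist())
E
```

```text
pics
{'t': 0.0, 'q': array([-1.31401624e+00,  5.33554614e-02,  1.61433411e+00,  2.17671436e-07,
        1.47596741e+00, -1.18982412e-01]), 'dq': array([-0.00084729, -0.00125028, -0.00214336,  0.00020829, -0.00051734,
        0.0001654 ]), 'effort': array([-1.21643821e-03, -3.93693924e+01, -3.70175028e+01, -1.48644267e-04,
        7.16950977e-03, -7.68500740e-06]), 'tool_pos': array([ 0.22921292, -0.58077342,  0.23003991]), 'tool_rot': array([-3.08428426e+00, -5.86395230e-01,  2.22751426e-04]), 'contact_force': array([ 0.48154574, -0.52498934, -0.24218769]), 'wrist_torque': array([-0.02467283,  0.02431694, -0.00018564]), 'grip_force': 0.0, 'opening': 0.0857316809760018}
top 489.6961594271253 489.6961594271253 315.7006742463349 238.7718127910545 [[0.0008, -0.9999, -0.0117, 0.0137], [-0.984, 0.0013, -0.1784, 0.5735], [0.1784, 0.0116, -0.9839, 1.0386], [0.0, 0.0, 0.0, 1.0]]
side 469.2783029994 469.2783029994 317.28012529371284 243.91180012987607 [[-0.9548, -0.2969, -0.0131, 0.5233], [-0.2016, 0.6796, -0.7053, 0.1928], [0.2184, -0.6708, -0.7087, 1.0267], [0.0, 0.0, 0.0, 1.0]]
```

View pics/top0.png

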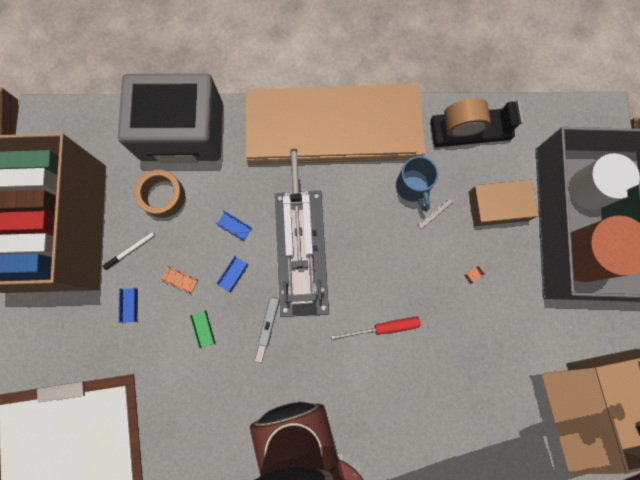

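View pics/side0.png

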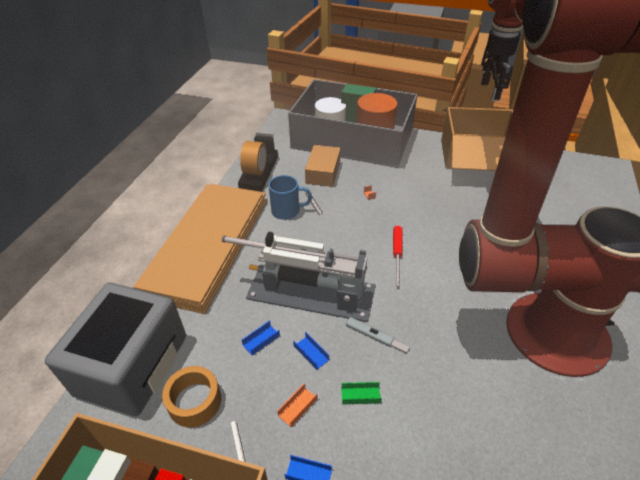

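The top view shows the stapler at about (301,253), nose towards the robot, with the rail grip at (297,198). The full orange strip is at (180,280), the remnant at (475,273), and the blue and green look-alikes are to the left.

```bash
cat > h.py <<'E'
import numpy as np,cv2
from scipy.spatial.transform import Rotation as R
from station import ctrl, imaging
def wristE(o,im):
    T=np.eye(4);T[:3,:3]=R.from_rotvec(o["tool_rot"]).as_matrix();T[:3,3]=o["tool_pos"]
    return np.linalg.inv(T@np.array(im["hand_eye"]))
def plane(im,E,px,z):
    px=np.atleast_2d(np.float64(px));E=np.array(E)
    d=np.c_[(px[:,0]-im["cx"])/im["fx"],(px[:,1]-im["cy"])/im["fy"],np.ones(len(px))]@E[:3,:3]
    c=-E[:3,:3].T@E[:3,3]
    return c+d*((z-c[2])/d[:,2])[:,None]
def proj(im,E,P):
    P=np.atleast_2d(P)@np.array(E)[:3,:3].T+np.array(E)[:3,3]
    return np.c_[im["fx"]*P[:,0]/P[:,2]+im["cx"],im["fy"]*P[:,1]/P[:,2]+im["cy"]]
def orange(c,lo=(3,110,90),hi=(18,255,255)):
    return cv2.inRange(cv2.cvtColor(c,cv2.COLOR_BGR2HSV),lo,hi)
E
python3 - <<'E'
from h import *
im=dict(np.load("pics/top0.npz"));E=im["extrinsics"];c=im["color"]
m=orange(c);m[:, :150]=0
for k in cv2.findContours(m,0,2)[0]:
    r=cv2.minAreaRect(k)
    if 60<cv2.contourArea(k)<900:
        p=plane(im,E,cv2.boxPoints(r),0.018);print(np.round(r[0]),cv2.contourArea(k),np.round(p.mean(0),4),np.round(p[:,:2],3).tolist())
for n,px,z in(("grip",(297,198),.115+.056),("baseBL",(281,316),.006),("baseBR",(328,314),.006),("baseTL",(276,193),.006),("baseTR",(322,191),.006)):
    print(n,np.round(plane(im,E,px,z),4))
cv2.imwrite("pics/cr.png",cv2.resize(c[140:330,240:360],None,fx=3.1,fy=3.1,interpolation=2))
o=ctrl.get_obs();print(R.from_rotvec(o["tool_rot"]).as_matrix().round(3))
w=imaging.get_image("wrist");print(w["fx"],w["cx"],w["cy"],np.round(w["hand_eye"],4).tolist())
E
```

```text
[348. 473.] 165.5 [ 0.0774 -0.054   0.018 ] [[0.088, -0.024], [0.106, -0.043], [0.067, -0.084], [0.049, -0.065]]
[289. 437.] 589.0 [0.1477 0.0712 0.018 ] [[0.164, 0.151], [0.2, 0.011], [0.131, -0.008], [0.096, 0.13]]
[563. 396.] 476.0 [ 0.2338 -0.52    0.018 ] [[0.273, -0.482], [0.289, -0.537], [0.194, -0.558], [0.179, -0.503]]
[475. 273.] 124.5 [ 0.4994 -0.3457  0.018 ] [[0.498, -0.325], [0.519, -0.355], [0.5, -0.367], [0.48, -0.337]]
[179. 280.] 425.5 [0.4857 0.3234 0.018 ] [[0.485, 0.364], [0.517, 0.351], [0.486, 0.283], [0.455, 0.296]]
[164. 191.] 356.0 [0.6932 0.3688 0.018 ] [[0.641, 0.4], [0.745, 0.406], [0.745, 0.337], [0.641, 0.332]]
[468. 112.] 805.0 [ 0.8885 -0.3503  0.018 ] [[0.911, -0.298], [0.927, -0.397], [0.865, -0.402], [0.85, -0.304]]
grip [[0.6352 0.0498 0.171 ]]
baseBL [[0.4046 0.0924 0.006 ]]
baseBR [[ 0.4091 -0.0138  0.006 ]]
baseTL [[0.6918 0.1081 0.006 ]]
baseTR [[ 0.6964 -0.0007  0.006 ]]
[[ 0.93   0.367 -0.   ]
 [ 0.367 -0.93   0.002]
 [ 0.    -0.002 -1.   ]]
389.87972663190084 322.6261596374898 240.57437655704143 [[0.001, -0.9534, -0.3017, 0.0762], [1.0, 0.0009, 0.0007, 0.0003], [-0.0004, -0.3017, 0.9534, -0.1416], [0.0, 0.0, 0.0, 1.0]]
```

View pics/cr.png

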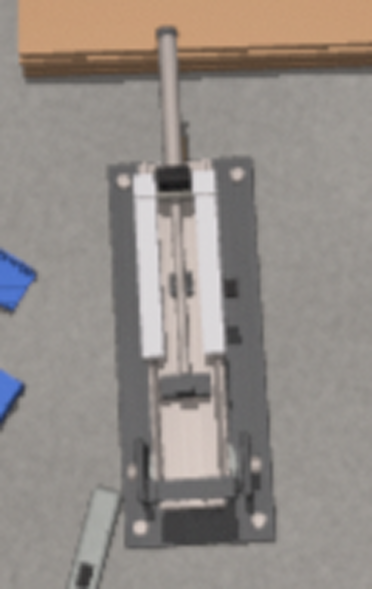

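>>> play_rows:
  series:
    - [1, [0, 0, 0], [0, 0, -0.92]]
    - [1, [0, 0, 0], [0, 0, -0.92]]
    - [1, [0, 0, 0], [0, 0, -0.92]]
    - [1, [0, 0, 0], [0, 0, -0.92]]
    - [1, [0, 0, 0], [0, 0, -0.92]]
    - [1, [0, 0, 0], [0, 0, -0.92]]
  force: 50

```text
t: 0.9
tool_pos: [0.2293, -0.5811, 0.2308]
tool_rot: [-2.635, -1.709, -0.0]
contact_force: [0.9, 0.4, -0.1]
opening: 0.0854
grip_force: 0.0
```

>>> play_rows:
  series:
    - [1, [0.9, 0.15, 0], [0, 0, 0]]
    - [1, [0.9, 0.15, 0], [0, 0, 0]]
    - [1, [0.9, 0.15, 0], [0, 0, 0]]
    - [1, [0.9, 0.15, 0], [0, 0, 0]]
    - [1, [0.9, 0, 0], [0, 0, 0]]
    - [1, [0.9, 0, 0], [0, 0, 0]]
    - [1, [0.9, -0.1, 0], [0, 0, 0]]
    - [1, [0.9, -0.2, 0], [0, 0, 0]]

```text
t: 1.9
tool_pos: [0.3915, -0.2579, 0.231]
tool_rot: [-2.639, -1.704, -0.0]
contact_force: [0.2, -0.2, 0.1]
opening: 0.0856
grip_force: 0.0
```

>>> play_rows:
  series:
    - [1, [0.9, -0.2, 0], [0, 0, 0]]
    - [1, [0.9, -0.2, 0], [0, 0, 0]]
    - [1, [0.9, -0.2, 0], [0, 0, 0]]
    - [1, [0.9, -0.2, 0], [0, 0, 0]]
    - [1, [0.9, -0.3, 0], [0, 0, 0]]
    - [1, [0.9, -0.3, 0], [0, 0, 0]]
    - [1, [0.9, -0.3, 0.2], [0, 0, 0]]
    - [1, [0.9, -0.4, 0.2], [0, 0, 0]]

```text
t: 2.9
tool_pos: [0.4437, 0.1134, 0.2111]
tool_rot: [2.639, 1.704, 0.001]
contact_force: [1.0, -0.6, 0.0]
opening: 0.0854
grip_force: 0.0
```

>>> play_rows:
  series:
    - [1, [0.8, -0.2, 0.3], [0, 0, 0]]
    - [1, [0.8, -0.2, 0.3], [0, 0, 0]]
    - [1, [0.8, -0.2, 0.3], [0, 0, 0]]
    - [1, [0.8, -0.1, 0.3], [0, 0, 0]]
    - [1, [0.4, -0.1, 0.3], [0, 0, 0]]
    - [1, [0, 0, 0.2], [0, 0, 0]]
    - [1, [0, 0, 0], [0, 0, 0]]

```text
t: 3.78
tool_pos: [0.4804, 0.2915, 0.1249]
tool_rot: [-2.639, -1.704, 0.005]
contact_force: [0.4, 0.2, -0.7]
opening: 0.0853
grip_force: 0.0
```

```bash
cat >> h.py <<'E'
def togo(o,P=None,yaw=None):
    M=R.from_rotvec(o["tool_rot"]).as_matrix();y=np.degrees(np.arctan2(M[1,0],M[0,0]))
    print("tool",o["tool_pos"].round(4),"yaw",y.round(2),"tilt z",M[:,2].round(4))
    if P is not None: print("units",((np.array(P)-o["tool_pos"])@M/.05).round(2))
    if yaw is not None: print("turn z",round(-(yaw-y)/8,2))
E
python3 - <<'E'
from h import *
o=ctrl.get_obs();w=imaging.get_image("wrist");E=wristE(o,w);c=w["color"];cv2.imwrite("pics/w1.png",c)
m=orange(c);cs=cv2.findContours(m,0,2)[0];k=max(cs,key=cv2.contourArea)
r=cv2.minAreaRect(k);print(r,len(cs))
p=plane(w,E,cv2.boxPoints(r),.022);print(p.round(4).tolist(),p.mean(0))
togo(o,p.mean(0))
E
```

```text
((309.0, 184.0), (118.0, 56.0), 90.0) 2
[[0.4865, 0.3671, 0.022], [0.5172, 0.3532, 0.022], [0.4873, 0.2849, 0.022], [0.4537, 0.3, 0.022]] [0.48619646 0.32631787 0.022     ]
tool [0.4804 0.2915 0.1249] yaw 65.69 tilt z [-0.0025 -0.0014 -1.    ]
units [ 0.69 -0.18  2.06]
```

View pics/w1.png

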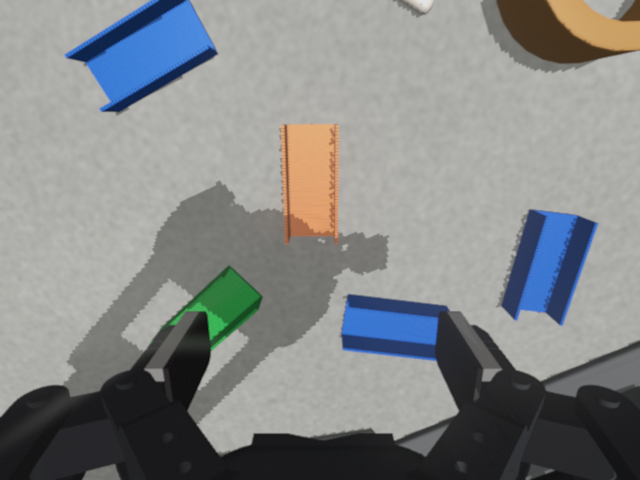

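The wrist view shows the full strip at (309,184), aligned with the tool, with nothing in the fingers' way. I'll grip it 8 mm towards the end that will be at the rear.

>>> play_rows:
  series:
    - [0.75, [0.42, -0.09, 0.3], [0, 0, 0]]
    - [0.75, [0.42, -0.09, 0.4], [0, 0, 0]]
    - [0.75, [0, 0, 0.4], [0, 0, 0]]
    - [0.75, [0, 0, 0.4], [0, 0, 0]]
    - [0.75, [0, 0, 0.4], [0, 0, 0]]
    - [0.75, [0, 0, 0.3], [0, 0, 0]]
    - [0.75, [0, 0, 0], [0, 0, 0]]
    - [0.75, [0, 0, 0], [0, 0, 0]]

```text
t: 4.82
tool_pos: [0.491, 0.3345, 0.0169]
tool_rot: [2.639, 1.704, 0.002]
contact_force: [0.8, 0.1, -0.1]
opening: 0.064
grip_force: 0.0
```

Run:
```python
from h import *
togo(ctrl.get_obs(),[.4895,.3336,.010])
```

```text
tool [0.491  0.3345 0.0169] yaw 65.69 tilt z [ 9.e-04  4.e-04 -1.e+00]
units [-0.03 -0.02  0.14]
```

>>> play_rows:
  series:
    - [0.75, [0, -0.02, 0.14], [0, 0, 0]]
    - [0.75, [0, 0, 0], [0, 0, 0]]
    - [0.3, [0, 0, 0], [0, 0, 0]]
    - [0.2, [0, 0, 0], [0, 0, 0]]
    - [0.2, [0, 0, 0], [0, 0, 0]]
    - [0.2, [0, 0, 0], [0, 0, 0]]
  force: 50

```text
t: 5.58
tool_pos: [0.4901, 0.335, 0.0099]
tool_rot: [2.639, 1.704, 0.002]
contact_force: [0.8, 0.9, 2.0]
opening: 0.0337
grip_force: 51.8
```

Run:
```python
from h import *
o=ctrl.get_obs();togo(o);print(o["grip_force"],o["opening"])
w=imaging.get_image("wrist");cv2.imwrite("pics/w2.png",w["color"])
```

```text
tool [0.4901 0.335  0.0099] yaw 65.69 tilt z [ 1.e-03  6.e-04 -1.e+00]
51.79486691951752 0.033738285386104544
```

View pics/w2.png

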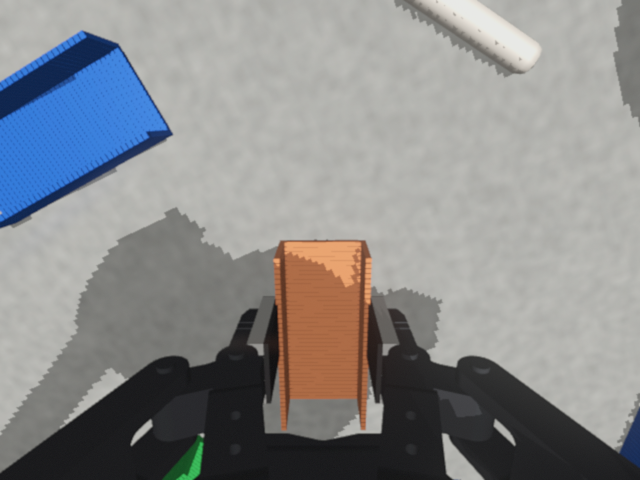

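The strip is held squarely: far floor edge at row 240, near floor edge at row 398, centred at column 323.

Run:
```python
from h import *
o=ctrl.get_obs();w=imaging.get_image("wrist");E=wristE(o,w)
M=R.from_rotvec(o["tool_rot"]).as_matrix()
for px,z in(((323,240),.002),((323,398),.003),((275,260),.022),((371,260),.022),((284,430),.022),((366,430),.022)):
    print(px,((plane(w,E,px,z)-o["tool_pos"])@M*1000).round(1))
# stapler from top at nose
yaw=2.9;a=np.radians(yaw);d=np.array([np.cos(a),np.sin(a)])
togo(o,[.43,.13,.23],yaw)
```

```text
(323, 240) [[29.1 -0.2  7.9]]
(323, 398) [[-46.4  -0.1   6.9]]
(275, 260) [[ 28.  -17.2 -12.1]]
(371, 260) [[ 28.   16.8 -12.1]]
(284, 430) [[-46.6 -16.1 -12.2]]
(366, 430) [[-46.5  17.6 -12.1]]
tool [0.4901 0.335  0.0099] yaw 65.69 tilt z [ 1.e-03  6.e-04 -1.e+00]
units [-4.23  0.6  -4.41]
turn z 7.85
```

>>> play_rows:
  series:
    - [0.2, [0, 0, -0.3], [0, 0, 0]]
    - [0.2, [0, 0, -0.6], [0, 0, 0]]
    - [0.2, [0, 0, -0.8], [0, 0, 0]]
    - [0.2, [0, 0, -0.8], [0, 0, 0]]
    - [0.2, [0, 0, -0.8], [0, 0, 0]]
    - [0.2, [0, 0, -0.7], [0, 0, 0]]
    - [0.2, [0, 0, -0.3], [0, 0, 0.85]]
    - [0.2, [0, 0, 0], [0, 0, 1]]

```text
t: 6.68
tool_pos: [0.4901, 0.3351, 0.2271]
tool_rot: [-2.84, -1.343, -0.006]
contact_force: [0.2, -0.3, -1.5]
opening: 0.0338
grip_force: 51.4
```

>>> play_rows:
  series:
    - [0.2, [0, 0, 0], [0, 0, 1]]
    - [0.2, [0, 0, 0], [0, 0, 1]]
    - [0.2, [0, 0, 0], [0, 0, 1]]
    - [0.2, [0, 0, 0], [0, 0, 1]]
    - [0.2, [0, 0, 0], [0, 0, 1]]
    - [0.2, [0, 0, 0], [0, 0, 1]]
    - [0.2, [-0.2, 0.5, 0], [0, 0, 0]]
    - [0.2, [-0.3, 0.8, 0], [0, 0, 0]]

```text
t: 7.68
tool_pos: [0.4672, 0.2682, 0.2244]
tool_rot: [3.14, 0.082, -0.001]
contact_force: [-0.1, -1.2, -1.4]
opening: 0.0335
grip_force: 51.4
```

>>> play_rows:
  series:
    - [0.2, [-0.3, 0.9, 0], [0, 0, 0]]
    - [0.2, [-0.3, 0.9, 0], [0, 0, 0]]
    - [0.2, [-0.3, 0.9, 0], [0, 0, 0]]
    - [0.2, [-0.3, 0.9, 0], [0, 0, 0]]
    - [0.2, [-0.2, 0.6, 0], [0, 0, 0]]
    - [0.2, [0, 0, 0], [0, 0, 0]]
    - [0.2, [0, 0, 0], [0, 0, 0]]

```text
t: 8.55
tool_pos: [0.4085, 0.0557, 0.2245]
tool_rot: [-3.14, -0.079, -0.0]
contact_force: [-0.1, 0.3, -0.6]
opening: 0.0332
grip_force: 51.4
```

Run:
```python
from h import *
o=ctrl.get_obs();w=imaging.get_image("wrist");cv2.imwrite("pics/w3.png",w["color"])
np.savez("pics/w3.npz",E=wristE(o,w),**{k:w[k] for k in("fx","fy","cx","cy","color")})
togo(o,[.40,.04,.21],2.9)
```

```text
tool [0.4085 0.0557 0.2245] yaw 2.89 tilt z [ 2.e-04  4.e-04 -1.e+00]
units [-0.18  0.3   0.29]
turn z -0.0
```

View pics/w3.png

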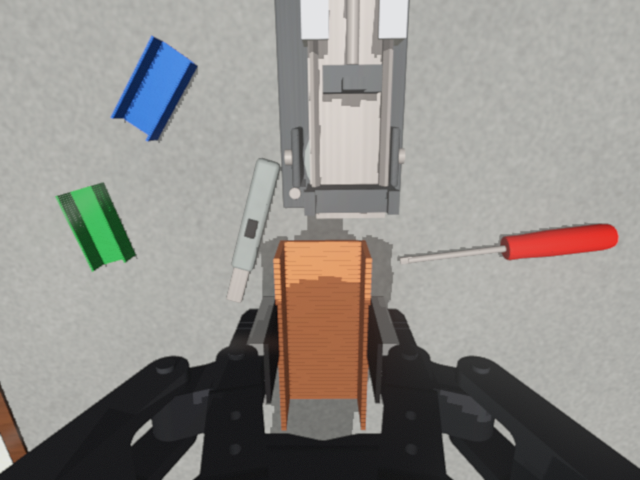

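The wrist view shows the magazine ahead of the strip: nose plate's inner edge near row 187, runner ends at row 38, follower tab at (358,85), and dark side bars at rows 127–187 (columns 297 and 394).

Run:
```python
from h import *
f=np.load("pics/w3.npz");w={k:f[k] for k in("fx","fy","cx","cy")};E=f["E"];c=f["color"]
cv2.imwrite("pics/w3c.png",cv2.resize(c[20:220,265:415],None,fx=4,fy=3,interpolation=cv2.INTER_CUBIC)[:600])
def P(px,z):return plane(w,E,px,z)[0].round(4)[:2]
for n,px,z in(("noseinL",(304,187),.137),("noseinR",(397,187),.137),("runL",(328,38),.143),("runR",(380,38),.143),("runLo",(302,38),.143),("runRo",(406,38),.143),("barL t",(297,127),.143),("barL b",(297,187),.143),("barR t",(394,127),.143),("barR b",(394,187),.143),("tab",(360,80),.155),("foll",(352,92),.135)):
    print(n,P(px,z))
```

```text
noseinL [0.445  0.0678]
noseinR [0.4478 0.0129]
runL [0.5238 0.0581]
runR [0.5252 0.0313]
runLo [0.5231 0.0714]
runRo [0.5258 0.0179]
barL t [0.4789 0.0726]
barL b [0.4458 0.0716]
barR t [0.4817 0.0194]
barR b [0.4487 0.0159]
tab [0.5035 0.041 ]
foll [0.4989 0.0432]
```

View pics/w3c.png

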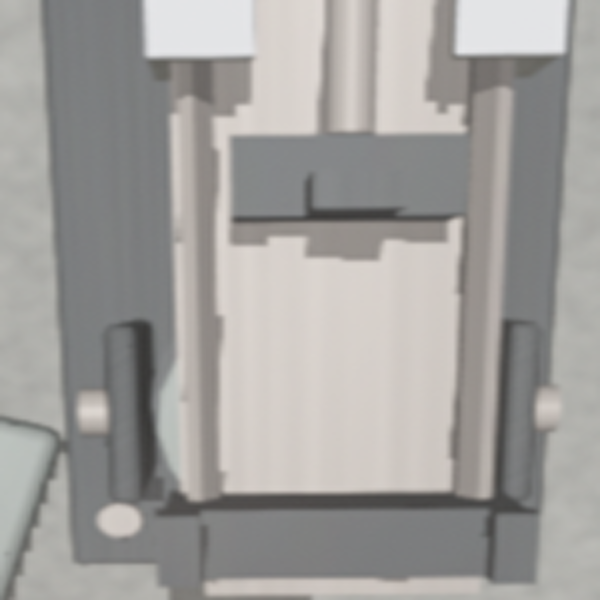

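Run:
```python
from h import *
f=np.load("pics/w3.npz");w={k:f[k] for k in("fx","fy","cx","cy")};E=f["E"]
def P(px,z):return plane(w,E,px,z)[0].round(4)[:2]
cr=lambda x,y:(265+x/4,20+y/3)
for n,px,z in(("noseTop",cr(346,508),.137),("noseBot",cr(340,494),.115),("earL",cr(203,520),.143),("earR",cr(490,520),.143),("floorL",cr(221,490),.115),("floorR",cr(453,490),.115),("floorL2",cr(228,260),.115),("floorR2",cr(462,260),.115),("runL",cr(253,55),.143),("runR",cr(456,52),.143),("runLo",cr(146,58),.143),("runRo",cr(565,54),.143),("foll",cr(350,218),.135)):
    print(n,P(px,z))
```

```text
noseTop [0.445  0.0397]
noseBot [0.4442 0.039 ]
earL [0.4427 0.0606]
earR [0.4448 0.0192]
floorL [0.4441 0.0582]
floorR [0.446  0.0209]
floorL2 [0.4909 0.0595]
floorR2 [0.4927 0.0239]
runL [0.5236 0.0579]
runR [0.5254 0.0318]
runLo [0.5225 0.0717]
runRo [0.5259 0.0178]
foll [0.4986 0.0429]
```

>>> play_rows:
  series:
    - [0.2, [0, 0, 0], [0, 0, -0.05]]
    - [0.2, [0.5, 0.18, 0.2], [0, 0, 0]]
    - [0.2, [0.5, 0.18, 0.4], [0, 0, 0]]
    - [0.2, [0, 0, 0.4], [0, 0, 0]]
    - [0.2, [0, 0, 0.2], [0, 0, 0]]
    - [0.2, [0, 0, 0], [0, 0, 0]]
    - [0.2, [0, 0, 0], [0, 0, 0]]
  force: 60

```text
t: 9.48
tool_pos: [0.4599, 0.0404, 0.1653]
tool_rot: [3.14, 0.091, 0.002]
contact_force: [-0.4, -1.1, -0.5]
opening: 0.0331
grip_force: 63.9
```

Run:
```python
from h import *
o=ctrl.get_obs();togo(o,[.4597,.0407,.1505],3.3);print(o["contact_force"])
w=imaging.get_image("wrist");cv2.imwrite("pics/w4.png",w["color"])
```

```text
tool [0.4599 0.0404 0.1653] yaw 3.32 tilt z [ 1.6e-03 -1.0e-04 -1.0e+00]
units [-0.   -0.01  0.3 ]
turn z 0.0
[-0.36408043 -1.0695406  -0.54309276]
```

View pics/w4.png

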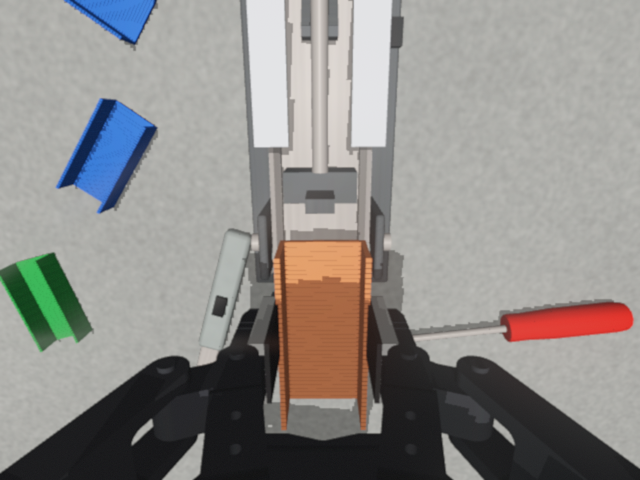

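The view is square-on: runners and follower are centred at column 320 and the strip at 323, so I'll shift about 1 mm to tool −y. Then down and press the follower.

>>> play_rows:
  series:
    - [0.2, [0, -0.02, 0.15], [0, 0, 0]]
    - [0.2, [0, 0, 0.14], [0, 0, 0]]
    - [0.2, [0, 0, 0], [0, 0, 0]]
    - [0.2, [0.1, 0, 0], [0, 0, 0]]
    - [0.2, [0.1, 0, 0], [0, 0, 0]]
    - [0.2, [0, 0, 0], [0, 0, 0]]

```text
t: 10.28
tool_pos: [0.47, 0.0418, 0.1501]
tool_rot: [3.14, 0.09, 0.001]
contact_force: [-0.3, 0.3, -1.4]
opening: 0.0331
grip_force: 63.9
```

>>> play_rows:
  series:
    - [0.2, [0.08, 0, 0], [0, 0, 0]]
    - [0.2, [0.08, 0, 0], [0, 0, 0]]
    - [0.2, [0.08, 0, 0], [0, 0, 0]]
    - [0.2, [0, 0, 0], [0, 0, 0]]
    - [0.2, [0, 0, 0], [0, 0, 0]]

```text
t: 10.9
tool_pos: [0.481, 0.0425, 0.1498]
tool_rot: [3.14, 0.09, -0.002]
contact_force: [-5.1, -0.4, 3.3]
opening: 0.0334
grip_force: 64.2
```

Run:
```python
from h import *
o=ctrl.get_obs();togo(o,[.4447+.0478*.9983,.0398+.001+.0478*.0576,.1505],3.3);print(o["contact_force"])
```

```text
tool [0.481  0.0425 0.1498] yaw 3.3 tilt z [-1.3e-03 -1.0e-04 -1.0e+00]
units [ 0.23 -0.01 -0.02]
turn z -0.0
[-5.14693463 -0.36744187  3.27846592]
```

>>> play_rows:
  series:
    - [0.2, [0, 0, -0.03], [0, 0, 0]]
    - [0.2, [0.08, 0, 0], [0, 0, 0]]
    - [0.2, [0.08, 0, 0], [0, 0, 0]]
    - [0.2, [0.08, 0, 0], [0, 0, 0]]
    - [0.2, [0.04, 0, 0], [0, 0, 0]]
    - [0.2, [0, 0, 0], [0, 0, 0]]
    - [0.2, [0, 0, 0], [0, 0, 0]]

```text
t: 11.78
tool_pos: [0.4942, 0.0433, 0.1503]
tool_rot: [-3.14, -0.09, 0.005]
contact_force: [-6.0, -0.9, -0.3]
opening: 0.0332
grip_force: 63.8
```

Run:
```python
from h import *
o=ctrl.get_obs();togo(o,[.4447+.0478*.9983,.0398+.001+.0478*.0576,.1505],3.3);print(o["contact_force"])
w=imaging.get_image("wrist");cv2.imwrite("pics/w5.png",w["color"])
s=imaging.get_image("side");c=s["color"][225:320,230:390];cv2.imwrite("pics/s5.png",np.vstack([cv2.resize(c,(560,332),interpolation=2)]+[cv2.resize(w["color"][150:400,180:460],(560,250))]))
```

```text
tool [0.4942 0.0433 0.1503] yaw 3.29 tilt z [-0.0031  0.     -1.    ]
units [-0.04 -0.01 -0.  ]
turn z -0.0
[-6.0181321  -0.85705451 -0.31450379]
```

View pics/s5.png

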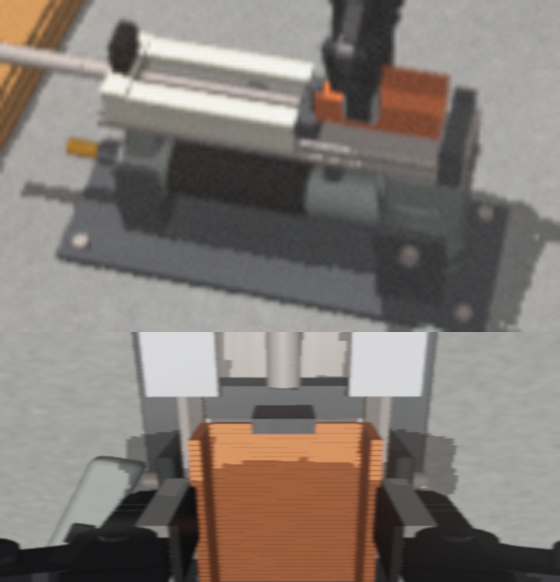

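The strip is level, centred on the tab and clear behind the nose plate. Going down gently.

>>> play_rows:
  series:
    - [0.2, [0, 0, 0.08], [0, 0, 0]]
    - [0.2, [0, 0, 0.08], [0, 0, 0]]
    - [0.2, [0, 0, 0.08], [0, 0, 0]]
    - [0.2, [0, 0, 0.06], [0, 0, 0]]
    - [0.2, [0, 0, 0], [0, 0, 0]]
    - [0.2, [0, 0, 0], [0, 0, 0]]

```text
t: 12.62
tool_pos: [0.4948, 0.0432, 0.1361]
tool_rot: [3.14, 0.09, -0.002]
contact_force: [-6.2, 0.1, 1.5]
opening: 0.0333
grip_force: 64.3
```

>>> play_rows:
  series:
    - [0.2, [0, 0, 0.05], [0, 0, 0]]
    - [0.2, [0, 0, 0.05], [0, 0, 0]]
    - [0.2, [0, 0, 0.03], [0, 0, 0]]
    - [0.2, [0, 0, 0], [0, 0, 0]]
    - [0.2, [0, 0, 0], [0, 0, 0]]

```text
t: 13.25
tool_pos: [0.495, 0.0433, 0.1298]
tool_rot: [3.14, 0.09, -0.002]
contact_force: [-5.3, -0.2, 1.2]
opening: 0.0333
grip_force: 64.3
```

>>> play_rows:
  series:
    - [0.2, [0, 0, 0.04], [0, 0, 0]]
    - [0.2, [0, 0, 0.03], [0, 0, 0]]
    - [0.2, [0, 0, 0], [0, 0, 0]]
    - [0.2, [0, 0, 0], [0, 0, 0]]

```text
t: 13.75
tool_pos: [0.495, 0.0433, 0.1263]
tool_rot: [3.14, 0.09, -0.001]
contact_force: [-5.0, -1.1, 2.5]
opening: 0.0334
grip_force: 64.3
```

>>> play_rows:
  series:
    - [0.2, [0, 0, 0.03], [0, 0, 0]]
    - [0.2, [0, 0, 0.02], [0, 0, 0]]
    - [0.2, [0, 0, 0], [0, 0, 0]]
    - [0.2, [0, 0, 0], [0, 0, 0]]

```text
t: 14.25
tool_pos: [0.4952, 0.0433, 0.1249]
tool_rot: [3.14, 0.09, -0.001]
contact_force: [-8.1, -0.8, 6.6]
opening: 0.0332
grip_force: 64.8
```

>>> play_rows:
  series:
    - [0.2, [-0.03, 0, 0], [0, 0, 0]]
    - [0.2, [-0.03, 0, 0], [0, 0, 0]]
    - [0.2, [-0.02, 0, 0], [0, 0, 0]]
    - [0.2, [0, 0, 0], [0, 0, 0]]
    - [0.2, [0, 0, 0], [0, 0, 0]]

```text
t: 14.88
tool_pos: [0.4923, 0.043, 0.1249]
tool_rot: [3.14, 0.09, 0.004]
contact_force: [-3.1, -0.5, 6.0]
opening: 0.0332
grip_force: 64.6
```

Run:
```python
from h import *
o=ctrl.get_obs();togo(o);print(o["contact_force"])
```

```text
tool [0.4923 0.043  0.1249] yaw 3.29 tilt z [ 2.5e-03  1.0e-04 -1.0e+00]
[-3.08762984 -0.49178219  6.02692852]
```

>>> play_rows:
  series:
    - [0.45, [0, 0, 0], [0, 0, 0]]
    - [0.6, [0, 0, 0], [0, 0, 0]]
    - [0.6, [0, 0, 0], [0, 0, 0]]
    - [0.6, [0, 0, -0.2], [0, 0, 0]]
    - [0.6, [0, 0, -0.5], [0, 0, 0]]
    - [0.6, [0, 0, -0.6], [0, 0, 0]]
    - [0.6, [0, 0, -0.4], [0, 0, 0]]
    - [0.6, [0, 0, 0], [0, 0, 0]]

```text
t: 15.88
tool_pos: [0.4927, 0.043, 0.2112]
tool_rot: [3.14, 0.09, 0.007]
contact_force: [-0.1, 0.5, 0.7]
opening: 0.0512
grip_force: 0.0
```

Run:
```python
from h import *
o=ctrl.get_obs();togo(o);print(o["contact_force"])
w=imaging.get_image("wrist");E=wristE(o,w)
np.savez("pics/w6.npz",E=E,**{k:w[k] for k in("fx","fy","cx","cy","color")})
s=imaging.get_image("side");c=s["color"][225:320,230:390]
cv2.imwrite("pics/s6.png",np.vstack([cv2.resize(c,(420,249),interpolation=2)]+[cv2.resize(w["color"][0:350,180:460],(420,350*3//2))])[:,:][:600*2])
i=cv2.imread("pics/s6.png");cv2.imwrite("pics/s6.png",np.hstack([i[249:],np.vstack([i[:249],np.zeros((276,420,3),np.uint8)])])[:, :800])
```

```text
tool [0.4927 0.043  0.2112] yaw 3.29 tilt z [ 4.4e-03 -3.0e-04 -1.0e+00]
[-0.12739907  0.5012188   0.70481978]
```

View pics/s6.png

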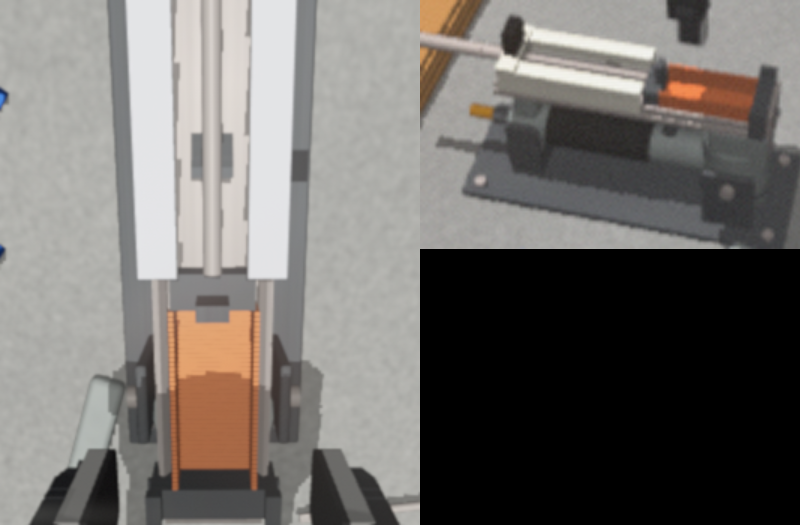

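The strip lies flat between nose and follower, and the rail is fully back. Next is the rail grip: I'll stop short of it and measure by mask, since no picture views are left.

>>> play_rows:
  series:
    - [0.6, [0.4, 0, 0], [0, 0, 0]]
    - [0.6, [0.6, 0, 0], [0, 0, 0]]
    - [0.6, [0.6, 0, 0], [0, 0, 0]]
    - [0.6, [0.4, 0, 0], [0, 0, 0]]
    - [0.6, [0, 0, 0], [0, 0, 0]]
    - [0.6, [0, 0, 0], [0, 0, 0]]

```text
t: 16.73
tool_pos: [0.5901, 0.0488, 0.2074]
tool_rot: [-3.14, -0.09, 0.004]
contact_force: [0.1, -0.1, -0.0]
opening: 0.0509
grip_force: 0.0
```

Run:
```python
from h import *
o=ctrl.get_obs();w=imaging.get_image("wrist");E=wristE(o,w);c=w["color"]
q=proj(w,E,[[.6484,.0521,.171]])[0];print("expected px",q)
g=cv2.cvtColor(c,cv2.COLOR_BGR2GRAY);x,y=q.astype(int)
y0,x0=max(y-70,0),x-80;roi=g[y0:y+70,x-80:x+80]
m=(roi<45).astype(np.uint8)
n,l,s,ce=cv2.connectedComponentsWithStats(m)
for i in range(1,n):
    if s[i,4]>80:print(s[i]+[x0,y0,0,0,0],ce[i]+[x0,y0])
print(roi[::10,::10])
togo(o,[.6484,.0521,.150],3.3)
```

```text
expected px [321.20276793 159.05295207]
[[172 175 128 129 131 129 130 158 199 140 129 129 128 126 129 171]
 [173 177 127 213 129 129 130 159 199 138 129 129 128 209 151 173]
 [172 170 128 123 129 129 131 158 199 137 131 128 129 128 129 176]
 [176 172 128 129 130 129 129 157 198 135 129 128 130 129 131 176]
 [175 172 128 129 209 207 209 156 199 132 207 202 199 130 131 171]
 [174 169 128 228 228 228 229 229 228 229 224 227 226 227 133 175]
 [177 169 128 228 227 228  80  80  83  83  85 226 226 226 134 174]
 [176 173 126 228 227 227  82  85  87  89  89 226 226 227 133 178]
 [174 172 124 227 218 227  79  83  85  86  85 226 218 215 133 175]
 [174 174 122 220 227 227 195 205 202 204 203 227 227 223 133 175]
 [173 175 120 215 227 227 195 205 201 204 201 227 227 221 132 175]
 [175 176 132 194 226 226 204 203 201 204 196 227 227 208 131 177]
 [176 179 144 175 227 226 202 202 199 202 199 227 227 186 127 175]
 [176 177 164 156 226 227 146 201 199 202 198 227 227 176 122 177]]
tool [0.5901 0.0488 0.2074] yaw 3.29 tilt z [-2.6e-03  1.0e-04 -1.0e+00]
units [1.17 0.   1.15]
turn z -0.0
```

Run:
```python
from h import *
o=ctrl.get_obs();w=imaging.get_image("wrist");E=wristE(o,w)
g=cv2.cvtColor(w["color"],cv2.COLOR_BGR2GRAY)
m=np.zeros_like(g);m[130:200,280:370]=(g[130:200,280:370]<115)
k=max(cv2.findContours(m,0,2)[0],key=cv2.contourArea);b=cv2.boundingRect(k);print(b)
x,y,W,H=b
print(plane(w,E,[(x,y),(x+W,y),(x,y+H),(x+W,y+H)],.171).round(4))
```

```text
(296, 142, 51, 32)
[[0.6552 0.0637 0.171 ]
 [0.6565 0.0411 0.171 ]
 [0.6411 0.0632 0.171 ]
 [0.6424 0.04   0.171 ]]
```

>>> play_rows:
  series:
    - [0.6, [0.4, 0, 0.1], [0, 0, 0]]
    - [0.6, [0.5, 0, 0.1], [0, 0, 0]]
    - [0.6, [0.28, 0, 0.2], [0, 0, 0]]
    - [0.6, [0, 0, 0.3], [0, 0, 0]]
    - [0.6, [0, 0, 0.2], [0, 0, 0]]
    - [0.6, [0, 0, 0.1], [0, 0, 0]]
    - [0.6, [0, 0, 0], [0, 0, 0]]

```text
t: 17.7
tool_pos: [0.6495, 0.0522, 0.1584]
tool_rot: [-3.14, -0.09, 0.001]
contact_force: [0.4, -0.3, -0.0]
opening: 0.0509
grip_force: 0.0
```

Run:
```python
from h import *
o=ctrl.get_obs();togo(o,[.6487,.0521,.150],3.3);print(o["contact_force"])
```

```text
tool [0.6495 0.0522 0.1584] yaw 3.29 tilt z [-8.e-04  0.e+00 -1.e+00]
units [-0.02  0.    0.17]
turn z -0.0
[ 0.43295413 -0.33059997 -0.00995658]
```

>>> play_rows:
  series:
    - [0.6, [0, 0, 0.08], [0, 0, 0]]
    - [0.6, [0, 0, 0.06], [0, 0, 0]]
    - [0.6, [0, 0, 0], [0, 0, 0]]
    - [0.35, [0, 0, 0], [0, 0, 0]]
    - [0.15, [0, 0, 0], [0, 0, 0]]
    - [0.1, [0, 0, 0], [0, 0, 0]]
    - [0.1, [0, 0, 0], [0, 0, 0]]
  force: 55

```text
t: 18.58
tool_pos: [0.6502, 0.053, 0.1523]
tool_rot: [-3.139, -0.091, -0.001]
contact_force: [-1.8, 4.9, 2.8]
opening: 0.0225
grip_force: 55.0
```

>>> play_rows:
  series:
    - [0.1, [0, -0.015, 0], [0, 0, 0]]
    - [0.1, [0, 0, 0], [0, 0, 0]]
    - [0.1, [-0.06, 0, 0], [0, 0, 0]]
    - [0.1, [-0.1, 0, 0], [0, 0, 0]]
    - [0.1, [-0.1, 0, 0], [0, 0, 0]]
    - [0.1, [-0.06, 0, 0], [0, 0, 0]]
    - [0.1, [0, 0, 0], [0, 0, 0]]

```text
t: 19.45
tool_pos: [0.636, 0.0522, 0.1524]
tool_rot: [-3.14, -0.09, -0.009]
contact_force: [5.9, 4.9, -0.8]
opening: 0.0222
grip_force: 54.7
```

>>> play_rows:
  series:
    - [0.1, [0, -0.02, 0], [0, 0, 0]]
    - [0.1, [0, 0, 0], [0, 0, 0]]

```text
t: 19.7
tool_pos: [0.6361, 0.0523, 0.1524]
tool_rot: [3.139, 0.09, 0.009]
contact_force: [5.4, 1.8, 0.6]
opening: 0.0224
grip_force: 54.8
```

Run:
```python
from h import *
o=ctrl.get_obs();togo(o);print(o["contact_force"],o["wrist_torque"])
```

```text
tool [0.6361 0.0523 0.1524] yaw 3.27 tilt z [ 0.0057 -0.0012 -1.    ]
[5.4097204  1.82431955 0.5765788 ] [ 0.34176785 -0.83026882  0.0304693 ]
```

>>> play_rows:
  series:
    - [0.1, [-0.06, 0, 0], [0, 0, 0]]
    - [0.1, [-0.1, 0, 0], [0, 0, 0]]
    - [0.1, [-0.1, 0, 0], [0, 0, 0]]
    - [0.1, [-0.1, 0, 0], [0, 0, 0]]
    - [0.1, [-0.1, 0, 0], [0, 0, 0]]
    - [0.1, [-0.06, 0, 0], [0, 0, 0]]
    - [0.1, [0, 0, 0], [0, 0, 0]]

```text
t: 20.58
tool_pos: [0.6104, 0.0507, 0.1524]
tool_rot: [3.139, 0.089, 0.011]
contact_force: [6.7, 0.7, -1.0]
opening: 0.0228
grip_force: 54.6
```

>>> play_rows:
  series:
    - [0.1, [-0.06, 0, 0], [0, 0, 0]]
    - [0.1, [-0.1, 0, 0], [0, 0, 0]]
    - [0.1, [-0.1, 0, 0], [0, 0, 0]]
    - [0.1, [-0.1, 0, 0], [0, 0, 0]]
    - [0.1, [-0.1, 0, 0], [0, 0, 0]]
    - [0.1, [-0.06, 0, 0], [0, 0, 0]]
    - [0.1, [0, 0, 0], [0, 0, 0]]

```text
t: 21.45
tool_pos: [0.5847, 0.0491, 0.1524]
tool_rot: [3.139, 0.089, 0.012]
contact_force: [8.6, 1.5, -1.9]
opening: 0.0221
grip_force: 54.5
```

>>> play_rows:
  series:
    - [0.1, [-0.04, 0, 0], [0, 0, 0]]
    - [0.1, [-0.04, 0, 0], [0, 0, 0]]
    - [0.1, [-0.04, 0, 0], [0, 0, 0]]
    - [0.1, [-0.04, 0, 0], [0, 0, 0]]
    - [0.1, [0, 0, 0], [0, 0, 0]]

```text
t: 22.08
tool_pos: [0.5777, 0.0487, 0.1524]
tool_rot: [3.139, 0.089, 0.016]
contact_force: [12.5, 2.1, -3.1]
opening: 0.0227
grip_force: 54.2
```

>>> play_rows:
  series:
    - [0.1, [-0.04, 0, 0], [0, 0, 0]]
    - [0.1, [-0.04, 0, 0], [0, 0, 0]]
    - [0.1, [-0.03, 0, 0], [0, 0, 0]]
    - [0.1, [0, 0, 0], [0, 0, 0]]

```text
t: 22.58
tool_pos: [0.5738, 0.0485, 0.1524]
tool_rot: [3.139, 0.089, 0.023]
contact_force: [18.9, 2.3, -7.3]
opening: 0.0227
grip_force: 54.2
```

>>> play_rows:
  series:
    - [0.1, [-0.02, 0, 0.02], [0, 0, 0]]
    - [0.1, [-0.03, 0, 0], [0, 0, 0]]
    - [0.1, [0, 0, 0], [0, 0, 0]]

```text
t: 22.95
tool_pos: [0.5707, 0.0483, 0.1524]
tool_rot: [3.139, 0.089, 0.02]
contact_force: [12.5, 1.8, -3.1]
opening: 0.0226
grip_force: 54.9
```

>>> play_rows:
  series:
    - [0.1, [-0.02, 0, 0], [0, 0, 0]]
    - [0.1, [-0.02, 0, 0], [0, 0, 0]]
    - [0.1, [0, 0, 0], [0, 0, 0]]

```text
t: 23.32
tool_pos: [0.5685, 0.0481, 0.1523]
tool_rot: [3.139, 0.089, 0.019]
contact_force: [13.1, 2.0, -2.0]
opening: 0.0224
grip_force: 55.0
```

>>> play_rows:
  series:
    - [0.1, [-0.03, 0, 0], [0, 0, 0]]
    - [0.1, [-0.03, 0, 0], [0, 0, 0]]
    - [0.1, [0, 0, 0], [0, 0, 0]]

```text
t: 23.7
tool_pos: [0.5654, 0.048, 0.1524]
tool_rot: [3.139, 0.089, 0.019]
contact_force: [12.1, 1.4, -2.2]
opening: 0.0227
grip_force: 55.0
```

>>> play_rows:
  series:
    - [0.1, [-0.02, 0, 0], [0, 0, 0]]
    - [0.1, [-0.01, 0, 0], [0, 0, 0]]
    - [0.1, [0, 0, 0], [0, 0, 0]]

```text
t: 24.08
tool_pos: [0.5635, 0.0478, 0.1524]
tool_rot: [3.139, 0.089, 0.017]
contact_force: [10.8, 1.9, -0.4]
opening: 0.0225
grip_force: 55.1
```

>>> play_rows:
  series:
    - [0.1, [-0.015, 0, 0], [0, 0, 0]]
    - [0.1, [-0.015, 0, 0], [0, 0, 0]]
    - [0.1, [0, 0, 0], [0, 0, 0]]

```text
t: 24.45
tool_pos: [0.5619, 0.0478, 0.1523]
tool_rot: [3.139, 0.089, 0.017]
contact_force: [9.8, 1.6, -0.2]
opening: 0.0223
grip_force: 55.1
```

>>> play_rows:
  series:
    - [0.1, [-0.015, 0, 0], [0, 0, 0]]
    - [0.1, [0, 0, 0], [0, 0, 0]]

```text
t: 24.7
tool_pos: [0.5612, 0.0477, 0.1524]
tool_rot: [3.139, 0.089, 0.017]
contact_force: [10.6, 1.5, -1.2]
opening: 0.0226
grip_force: 55.1
```

>>> play_rows:
  series:
    - [0.1, [-0.015, 0, 0], [0, 0, 0]]
    - [0.1, [0, 0, 0], [0, 0, 0]]

```text
t: 24.95
tool_pos: [0.5608, 0.0477, 0.1524]
tool_rot: [3.139, 0.089, 0.019]
contact_force: [12.2, 1.6, -1.9]
opening: 0.0225
grip_force: 55.0
```

>>> play_rows:
  series:
    - [0.1, [-0.015, 0, 0], [0, 0, 0]]
    - [0.1, [0, 0, 0], [0, 0, 0]]

```text
t: 25.2
tool_pos: [0.5608, 0.0477, 0.1524]
tool_rot: [3.139, 0.089, 0.022]
contact_force: [15.0, 2.1, -3.6]
opening: 0.0225
grip_force: 54.8
```

The position has stopped while force rises, so it's at the hard stop. I'll ease back to test the latch.

>>> play_rows:
  series:
    - [0.1, [0.03, 0, 0], [0, 0, 0]]
    - [0.1, [0.03, 0, 0], [0, 0, 0]]
    - [0.1, [0.02, 0, 0], [0, 0, 0]]
    - [0.1, [0, 0, 0], [0, 0, 0]]

```text
t: 25.7
tool_pos: [0.5629, 0.0478, 0.1523]
tool_rot: [3.139, 0.089, 0.013]
contact_force: [7.1, 1.9, 2.1]
opening: 0.0225
grip_force: 55.4
```

>>> play_rows:
  series:
    - [0.1, [0.02, 0, 0], [0, 0, 0]]
    - [0.1, [0.02, 0, 0], [0, 0, 0]]
    - [0.1, [0, 0, 0], [0, 0, 0]]

```text
t: 26.08
tool_pos: [0.5632, 0.0479, 0.1523]
tool_rot: [3.138, 0.09, 0.005]
contact_force: [1.9, -0.6, 7.0]
opening: 0.0226
grip_force: 55.9
```

The latch holds: force has dropped to 2 N without the rail moving. Letting go.

>>> play_rows:
  series:
    - [0.1, [0, 0, -0.015], [0, 0, 0]]
    - [0.4, [0, 0, 0], [0, 0, 0]]
    - [0.6, [0, 0, 0], [0, 0, 0]]
    - [0.6, [0, 0, 0], [0, 0, 0]]
    - [0.6, [0, 0, -0.3], [0, 0, 0]]
    - [0.6, [0, 0, -0.6], [0, 0, 0]]
    - [0.6, [0, 0, -0.6], [0, 0, 0]]
    - [0.6, [0, 0, 0], [0, 0, 0]]

```text
t: 27.08
tool_pos: [0.564, 0.0488, 0.2312]
tool_rot: [3.14, 0.09, 0.012]
contact_force: [-0.4, -0.3, 0.2]
opening: 0.0515
grip_force: 0.0
```

Run:
```python
from h import *
o=ctrl.get_obs();w=imaging.get_image("wrist");E=wristE(o,w);togo(o);print(o["contact_force"])
t=imaging.get_image("top");cv2.imwrite("pics/t9.png",t["color"])
g=cv2.cvtColor(t["color"],cv2.COLOR_BGR2GRAY).astype(int)
# runner front ends if shut: 1.5mm behind nose, y +-20
for tr in(0,.088):
    for s in(-.02,.02):
        u=np.array([.9983,.0576]);v=np.array([-.0576,.9983]);
        P=[np.r_[np.array([.4447,.0404])+u*(.0015+tr+dx)+v*s,.143] for dx in(-.012,.006,.02,.04,.06)]
        q=proj(t,t["extrinsics"],P).round().astype(int);print(tr,s,g[q[:,1],q[:,0]],q[1])
```

```text
tool [0.564  0.0488 0.2312] yaw 3.3 tilt z [ 7.5e-03 -4.0e-04 -1.0e+00]
[-0.44395513 -0.28200731  0.22682539]
0 -0.02 [ 62  82  90 108  82] [311 290]
0 0.02 [83 83 58 87 96] [292 291]
0.088 -0.02 [146 177 174 188  32] [309 246]
0.088 0.02 [176 178 169  22  43] [289 248]
```

>>> play_rows:
  series:
    - [0.6, [0, -0.6, -0.3], [0, 0, 0]]
    - [0.6, [0, -0.9, 0], [0, 0, 0]]
    - [0.6, [0, -0.9, 0], [0, 0, 0]]
    - [0.6, [0, -0.9, 0], [0, 0, 0]]
    - [0.6, [0, -0.6, 0], [0, 0, 0]]
    - [0.6, [0, 0, 0], [0, 0, 0]]
    - [0.6, [0, 0, 0], [0, 0, 0]]

```text
t: 28.05
tool_pos: [0.5503, 0.2429, 0.2403]
tool_rot: [3.139, 0.09, -0.003]
contact_force: [-0.5, 0.8, -0.4]
opening: 0.0515
grip_force: 0.0
```

Run:
```python
from h import *
u=np.array([.9983,.0576]);v=np.array([-.0576,.9983])
for n in("top","side"):
    t=imaging.get_image(n);c=t["color"];h=cv2.cvtColor(c,cv2.COLOR_BGR2HSV)
    for s in(-.02,0,.02):
        d=np.arange(-.012,.21,.006)
        q=proj(t,t["extrinsics"],[np.r_[np.array([.4447,.0404])+u*x+v*s,.143 if s else .137] for x in d]).round().astype(int)
        print(n,s,"V",h[q[:,1],q[:,0],2],"S",h[q[:,1],q[:,0],1] if s==0 else "")
```

```text
top -0.02 V [111 121 118 230 235 234 234 234 234 234 234 234 234 235 234 234 234 234
 234 234 229 234 235 230 200 203 184 219 220 212 196 196 218 218 215 200
 191] S 
top 0 V [136 122 174 231 231 231 227 231 230 223 231 231 231 230 166  55 119 125
 189 190 120 148  50  61 178 204 202 199 198 194 190 209 208 204 203 198
 194] S [  6   4  75 115 114 114 116 115 116 119 116 116 115 116 138   5   4   8
  23  23  21  21  10  17  23  24  24  26  24  25  24  23  25  23  25  23
  24]
top 0.02 V [134 122 119 231 234 234 234 234 234 234 234 234 234 234 234 234 234 235
 234 234 227 232 234 227 204 224 216 197 201 198 222 200 219 219 202 208
 188] S 
side -0.02 V [ 99  88 147 247 246 247 246 247 247 247 247 247 246 247 247 246 246 247
 246 247 225 181  54  55 153 180 180 179 162  47  44  48  45  44  46  50
  48] S 
side 0 V [116 117 130 132 133 130 136 131 130 144 133 135 131 133  90  62  90 162
 178 194 109  75  51 101 226 218 224 218 140  45  45  47  51  48  55  44
  45] S [  9  11  84 145 144 143 146 142 143 145 146 147 142 146 102  12   8  19
  21  21  21  20  20  23  16  22  18  22  20   6  34  43  35  27  37  41
  40]
side 0.02 V [115 117 179 247 247 247 247 248 247 247 247 247 247 247 246 245 247 248
 246 247 242 247 247 214 102 160 142 150 105  46  47  46  45  47  52  47
  48] S
```

Both cameras show the runners reaching the nose, the strip (orange) between them up against the nose, and the grip about 116 mm back. The rail is still shut after letting go, so I'm handing it in.

```bash
python3 -c "
from station import ctrl
print(ctrl.finish_job())"
```

```text
the job is handed in; nothing more can be done
None
```

The stapler is reloaded and handed in at about 28 s: the full strip lies flat against the nose and the rail is latched shut over it. The gripper is clear, and I saw no sign of contact with anything else on the bench; `finish_job` returned no verdict.

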